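Slide the wide snack tin up onto the serving board's cork round

TASK

On the bar top, push the wide round snack tin up the sloped edge of the wooden serving board until it stands centred on the round cork inlay, within its outline, flat and still. Slide it all the way, do not lift it or tip it over, and leave the bottle on the board and the small tin beside it where they stand.

Things in the scene. Friction and masses are not known exactly. Their poses are not given: they have to be found in the camera images.
- wide_tin: The tin to move: a closed, low, round tin of plain bare metal, 100 mm in diameter and 46 mm high (too wide to grasp), 0.3 to 0.6 kg, loose on the bar top a little way downhill of the board's ramp. Origin: centre of its underside; z up.
- board: Fixed wooden board; flat top 260 x 260 mm, 10 mm above the bar top. A full-width ramp rises to it along one edge; the others are steps. Origin: centre of the flat square, at bar-top height. x points uphill (about world +y), y along the ramp: ramp foot at x = -0.20, crest (dark line) at -0.13, flat to +0.13, y = -0.13 to 0.13. Flush round cork inlay, 144 mm wide, centred at x = -0.03, y = 0.
- small_tin: Bystander: a closed round tin of the same bare metal, 60 mm in diameter and 46 mm high, loose on the bar top beside the wide tin, on either side of it, centres about 140 mm apart. Origin: centre of its underside.
- bottle: Bystander: an amber glass bottle with a black cap, 60 mm in diameter, 170 mm high, standing loose near the far edge of the board's flat top (board x about 0.085 to 0.10, y anywhere from -0.08 to 0.08). Origin: centre of its underside; z up.

How it is judged:
By the outcome, as a careful person would: the job done as asked, in the order asked, and still so for the second after the job is handed in, with the robot touching nothing.
It also fails if it takes over 40 s, if anything falls off the work surface, if the arm or the gripper's body presses on something with over 40 N, if the wrist force passes 120 N, or if a joint passes its speed limit or range.

ROBOT

A 6-joint arm with a two-finger parallel gripper is mounted at the origin on the work surface. World frame = base frame: x ahead of the robot, y to its left, z up, the work surface at z = 0. Lengths are in m, angles in rad, forces in N, time in s.
With the tool pointing down it reaches from about 0.375 to 0.975 m from the base axis. Payload 3.8 kg.
Tool frame: the origin (TCP) lies midway between the tips of the shut fingers; the grasp point (between the pads) lies 19 mm behind it; z points along the fingers, y is the line along which they close (so a half turn about z gives the same grasp; the last joint's range is limited). The gripper opens to 85 mm and grips with 20 to 120 N. Pads are 22 mm wide; open, the fingers measure 114 mm over their backs; the gripper's body (76 mm by 85 mm) begins 54 mm behind the grasp point. The pads swing forward as they close: fully open they stand 13 mm farther back than shut.
Start: joints at [-1.348, 0.264, 1.604, -0, 1.274, -0.037], TCP at [0.173, -0.652, 0.231] pointing down, gripper open.
Joint ranges: [-2.63, 2.63], [-0.94, 2.18], [0.31, 2.57], [-1.31, 4.45], [0, 2.66], [-2.55, 2.55]. Speed limits (rad/s): [2.57, 2.57, 3.14, 3.14, 3.14, 3.14].

INTERFACE

Orientations are given as a rotation vector (axis times angle).
In Python, from workcell import bot, read_camera, camera_info, ticket gives the robot as it stands.
- The arm moves only by the tool servo_tool, never from a script. Its argument "targets" is a list of rows, each an object of numbers: "hand": the closure, from -1 (fully open) to 1 (shut); "x", "y", "z": the shift along the tool's x, y, z as a fraction of full scale; "roll": the turn about the tool's z as a fraction of full scale. In form: [{"hand": .., "x": .., "y": .., "z": .., "roll": ..}, ...]. A call has 1 to 10 rows; each row is the pose to reach, as a shift and turn from the pose commanded when the call began, along the tool's axes at that moment, turning the shorter way round; what a row does not reach only later rows make up. Full scale, the value 1, is 50 cm for a shift and 180 degrees for a turn. A row lasts 1/12 s, in which the tool goes at most 41.7 mm and 7.16 degrees, less where a joint would pass 70% of its speed; a pose out of reach is approached as far as the arm can. A call with a number of a shift or a turn outside -1 to 1 is refused whole. A call with a gripper value outside its range is refused whole. The fingers move at their own pace and stop on an object; "grip_force" is the grip in N (left out, the last holds). Time passes only in rows, so rows that repeat a pose let the fingers close. It gives the time, the measured TCP pose, the force, the opening and the grip force at its end, in the units of the state.
- bot.read_state(): the state, without advancing time (a new reading comes with each control period).
- read_camera(name): name is "scene" or "top"; returns the picture (420x560x3 uint8, red, green, blue); there is no depth.
- camera_info(name): a dict with "fx", "fy", "cx", "cy" (pixels), "k1" (the pictures are not rectified: a ray, as slopes to the right and down, at radius r is drawn at 1 + k1 r^2 times it, then the intrinsics apply), "eye" and "orientation" of the camera in the world. Camera axes: x right, y down, z forward; pixel columns grow to the right and rows downward; lengths in m; the calibration is good to about 2 mm. A picture is of the moment at which its call begins. camera_info takes no time and is no camera call.
- ticket.finish_job(): hands the job in; it is judged then, once.
The state is a dict: "time": time; "q": joint angles; "joint_vel": joint speeds; "joint_torque": joint torques, N m; "tool_pos": TCP position; "tcp_rot": TCP orientation; "wrist_force": force on the tool from outside, world axes, zero at the start; "torque": the same for the moment, N m; "width": opening from 0.0 (shut) to 1.0 (fully open); "grip_force": force on a finger pad.
Only numpy, scipy, OpenCV 4.12 (cv2) and the standard library are available. Lean on these libraries where they do the work, as an engineer would, in place of code of your own. Each camera call takes 0.05 s, during which the arm holds its last target. There are 200 camera calls.

## Working session

There is one attempt and no reset: what is moved stays moved. The work goes in short steps, Python scripts to look and compute and a tool call to move; the robot and the scene stay as the last step left them, time stands still between calls to the robot, and variables do not carry over. Pictures are saved under pics/ and viewed, at most 10 in all, crops included, and the job is handed in when it is done.

Besides the shell and the picture viewer there is one more tool, called after "Call:" as name(argument=value, ...), one argument or row to a line, values as JSON. servo_tool: Moves the arm, as the interface text tells. Its arguments: {"type":"object","properties":{"targets":{"type":"array"},"grip_force":{"type":"number"}},"required":["targets"]}

```bash
mkdir -p pics; python3 - <<'E'
from workcell import bot, read_camera, camera_info
import cv2
for n in("scene","top"):
    cv2.imwrite(f"pics/{n}0.png",read_camera(n)[:,:,::-1]); print(n,camera_info(n))
s=bot.read_state();print(s)
E
```

```text
scene {'fx': 458.68780473156556, 'fy': 458.68780473156556, 'cx': 278.8065266018054, 'cy': 204.47768767913254, 'k1': -0.045269083857283704, 'eye': array([1.0033339 , 0.27369794, 0.56865519]), 'orientation': array([-1.32266732, -2.22827323,  0.92026377])}
top {'fx': 420.00863995139173, 'fy': 420.00863995139173, 'cx': 279.97806185697954, 'cy': 209.3752337619222, 'k1': -0.11756397561653673, 'eye': array([0.4534448 , 0.00481706, 0.69137338]), 'orientation': array([-2.14067941,  2.17352891, -0.10144579])}
{'time': 0.1, 'q': array([-1.34783840e+00,  2.64675039e-01,  1.60528948e+00,  2.58619153e-05,
        1.27370938e+00, -3.69121614e-02]), 'joint_vel': array([-1.52906616e-03, -3.54444060e-03, -5.23246992e-03, -8.10546796e-05,
       -8.12253362e-04, -2.05843949e-03]), 'joint_torque': array([-4.51149322e-05, -5.16706860e+01, -3.68589664e+01, -7.71241162e-05,
        6.29520742e-03,  7.47326681e-07]), 'tool_pos': array([ 0.17329087, -0.65166415,  0.2300603 ]), 'tcp_rot': array([-3.11305448e+00, -4.06774709e-01,  2.64835485e-04]), 'wrist_force': array([-0.23033417, -0.18311496, -0.21731498]), 'torque': array([-0.00524808, -0.06691263, -0.01669265]), 'grip_force': 0.0, 'width': 1.0002914164055547}
```

View pics/top0.png

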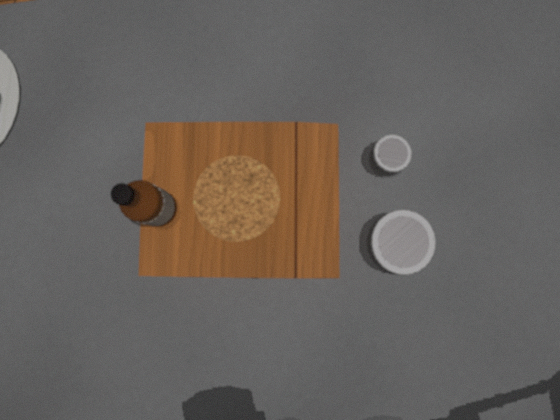

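View pics/scene0.png

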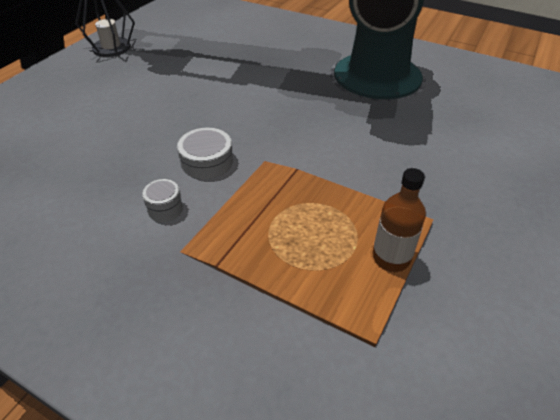

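The top view shows the board's crest line at column 296 and its foot at 339. The cork is at (237,198), the wide tin's top at (403,242), the small tin at (392,154) and the bottle's base near (155,208). In the scene view, the wide tin's top is at (205,147), the small tin at (162,191) and the cork at (313,236).

```bash
cat > h.py <<'E'
import numpy as np, cv2
from scipy.spatial.transform import Rotation as R
from workcell import bot, read_camera, camera_info
def ray(n,p):
    c=camera_info(n); K=np.array([[c['fx'],0,c['cx']],[0,c['fy'],c['cy']],[0,0,1]])
    u=cv2.undistortPoints(np.array([[p]],float),K,np.array([c['k1'],0,0,0,0.]))[0,0]
    return np.array(c['eye']),R.from_rotvec(c['orientation']).apply([u[0],u[1],1])
def onz(n,p,z):
    e,d=ray(n,p); return e+d*(z-e[2])/d[2]
def tri(p,q):
    a,d=ray('top',p);b,e=ray('scene',q)
    s=np.linalg.lstsq(np.c_[d,-e],b-a,rcond=None)[0]
    P,Q=a+d*s[0],b+e*s[1]; return (P+Q)/2,np.linalg.norm(P-Q)
def proj(n,X):
    c=camera_info(n); K=np.array([[c['fx'],0,c['cx']],[0,c['fy'],c['cy']],[0,0,1]])
    r=R.from_rotvec(c['orientation']).inv(); X=np.atleast_2d(X).astype(float)
    return cv2.projectPoints(X,r.as_rotvec(),-r.apply(c['eye']),K,np.array([c['k1'],0,0,0,0.]))[0][:,0]
def blob(m,seed):
    n,l,st,c=cv2.connectedComponentsWithStats(m.astype(np.uint8)); i=l[seed[1],seed[0]]
    if i==0: return None
    k=max(cv2.findContours((l==i).astype(np.uint8),cv2.RETR_EXTERNAL,cv2.CHAIN_APPROX_NONE)[0],key=len)
    return cv2.fitEllipse(cv2.convexHull(k))
def board(img):
    "top-view board frame: origin, x axis"
    f=img.astype(int); m=((f[:,:,0]-f[:,:,2])>20).astype(np.uint8); m[:60]=0
    m=cv2.morphologyEx(m,cv2.MORPH_OPEN,np.ones((3,3)))
    n,l,st,c=cv2.connectedComponentsWithStats(m); i=1+np.argmax(st[1:,4])
    return (l==i), st[i]
E
python3 - <<'E'
from h import *
t=cv2.cvtColor(cv2.imread('pics/top0.png'),cv2.COLOR_BGR2RGB); s=cv2.cvtColor(cv2.imread('pics/scene0.png'),cv2.COLOR_BGR2RGB)
gt=t.min(2);gs=s.min(2)
print(gt[242,365:445:2],gs[125:185:2,205])
for nm,a,b in(('wide',(403,242),(205,147)),('small',(392,154),(162,191))):
    ea=blob(gt>115,a)
    for th in(110,125,140):
        eb=blob(gs>th,b); print(nm,th,ea,eb, tri(ea[0],eb[0]) if eb else 0)
    w=onz('top',ea[0],.046); print('onz',w, 'diam',np.linalg.norm(onz('top',(ea[0][0]-ea[1][0]/2,ea[0][1]),.046)-onz('top',(ea[0][0]+ea[1][0]/2,ea[0][1]),.046)))
m,st=board(t); print('board',st)
# cork: light tan
for n,p in(('top',(237,198)),('scene',(313,236))):
    pass
print('cork tri',tri((237,198),(313,236)))
for p,z in(((296,122),.01),((296,278),.01),((339,123),0),((339,278),0),((146,122),.01),((140,276),.01),((237,198),.01),((193,198),.01),((280,198),.01)): print(p,onz('top',p,z).round(4))
E
```

```text
[ 69  52  51  90 157 163 158 142 142 145 141 139 140 145 139 134 139 138
 138 138 139 141 137 138 136 137 141 138 137 135 137 133 157 165 162 127
  97  99  96 102] [111 145 191 145 147 145 147 146 146 145 145 146 148 149 147 143 189 198
  68  66  68  49  67  69  68  69  69  66  76 121]
wide 110 ((403.5212707519531, 241.6439208984375), (63.45226287841797, 65.48119354248047), 155.27281188964844) ((291.355224609375, 236.07693481445312), (438.3592224121094, 788.4929809570312), 92.22161102294922) (array([ 0.46164382, -0.10605092, -0.11524046]), np.float64(0.2214172033633826))
wide 125 ((403.5212707519531, 241.6439208984375), (63.45226287841797, 65.48119354248047), 155.27281188964844) ((203.6510772705078, 143.40670776367188), (33.37058639526367, 55.226261138916016), 82.73365020751953) (array([ 0.47185511, -0.17567268,  0.04487828]), np.float64(0.0005013765784738669))
wide 140 ((403.5212707519531, 241.6439208984375), (63.45226287841797, 65.48119354248047), 155.27281188964844) ((203.72125244140625, 143.41879272460938), (32.52596664428711, 54.22547149658203), 83.39889526367188) (array([ 0.471
[... 837 characters left out ...]
((159.98463439941406, 190.68255615234375), (23.916133880615234, 36.69648361206055), 76.59766387939453) (array([ 0.61272757, -0.16481214,  0.04576615]), np.float64(0.00010299174716395065))
onz [ 0.61264131 -0.1647042   0.046     ] diam 0.058328291486399265
board [  120   121   220   158 31193]
cork tri (array([0.54885807, 0.08721321, 0.00569666]), np.float64(0.002460272463186746))
(296, 122) [ 0.676  -0.0137  0.01  ]
(296, 278) [ 0.4174 -0.0089  0.01  ]
(339, 123) [ 0.6763 -0.0872  0.    ]
(339, 278) [ 0.4157 -0.0793  0.    ]
(146, 122) [0.683  0.2424 0.01  ]
(140, 276) [0.4226 0.2464 0.01  ]
(237, 198) [0.5488 0.0856 0.01  ]
(193, 198) [0.5501 0.1587 0.01  ]
(280, 198) [0.5476 0.015  0.01  ]
```

```bash
cat >> h.py <<'E'
def to(target,push=None):
    "fractions for tool shift to target xyz; roll so that tool x lies along +-push"
    s=bot.read_state(); r=R.from_rotvec(s['tcp_rot']); d=r.inv().apply(np.array(target)-s['tool_pos'])/.5
    print('shift frac',d.round(4),'tool x,y,z',r.as_matrix().T.round(3).tolist())
    if push is not None:
        p=r.inv().apply(np.r_[push,0]); a=np.degrees(np.arctan2(p[1],p[0])); b=(a+90)%180-90
        print('roll deg for +x',a,'nearest',b,'frac',b/180,'q6',s['q'][5])
E
python3 - <<'E'
from h import *
t=cv2.cvtColor(cv2.imread('pics/top0.png'),cv2.COLOR_BGR2RGB)
f=t.astype(float)
g=cv2.GaussianBlur(f,(0,0),2)
print(g[198,180:300:8].astype(int).tolist())
# cork = greener relative to red than wood
q=g[:,:,1]/g[:,:,0]; print(q[198,180:300:8].round(2))
m=(q>.5*(np.median(q[190:206,225:250])+np.median(q[150:250,284:292]))) ; 
mm=np.zeros(m.shape,bool); mm[145:255,182:292]=m[145:255,182:292]&(f[145:255,182:292,0]>70)
e=blob(mm,(237,198)); print(e)
C=onz('top',e[0],.01); print('cork',C, onz('top',(e[0][0]-e[1][0]/2,e[0][1]),.01)-onz('top',(e[0][0]+e[1][0]/2,e[0][1]),.01))
T=np.array([.4718,-.1753]); d=C[:2]-T; L=np.linalg.norm(d); u=d/L; print('u',u,'L',L)
to(np.r_[T-u*.11,.15],u)
E
```

```text
[[143, 95, 54], [135, 90, 51], [148, 109, 69], [145, 107, 68], [152, 112, 71], [154, 114, 73], [156, 116, 74], [153, 114, 72], [155, 117, 74], [158, 120, 76], [154, 117, 74], [146, 108, 68], [157, 117, 74], [143, 96, 54], [134, 89, 50]]
[0.67 0.67 0.74 0.74 0.74 0.74 0.74 0.74 0.75 0.76 0.76 0.74 0.75 0.67
 0.66]
((236.2010040283203, 198.07989501953125), (86.50697326660156, 87.56708526611328), 70.82429504394531)
cork [0.54866297 0.08690332 0.01      ] [0.00247205 0.14288825 0.        ]
u [0.28130504 0.9596184 ] L 0.2732370744103892
shift frac [ 0.7077 -0.5789  0.1614] tool x,y,z [[0.966, 0.257, 0.0], [0.257, -0.966, -0.002], [-0.0, 0.002, -1.0]]
roll deg for +x -58.77281447772416 nearest -58.77281447772416 frac -0.32651563598735645 q6 -0.03691216144869426
```

Call:
servo_tool(
  targets=[
    {"hand": -0.4,"x": 0.07,"y": -0.058,"z": 0.016,"roll": -0.033},
    {"hand": -0.4,"x": 0.142,"y": -0.116,"z": 0.032,"roll": -0.065},
    {"hand": -0.4,"x": 0.212,"y": -0.174,"z": 0.048,"roll": -0.098},
    {"hand": -0.4,"x": 0.283,"y": -0.232,"z": 0.064,"roll": -0.13},
    {"hand": -0.4,"x": 0.354,"y": -0.29,"z": 0.08,"roll": -0.163},
    {"hand": -0.4,"x": 0.425,"y": -0.348,"z": 0.097,"roll": -0.196},
    {"hand": -0.4,"x": 0.496,"y": -0.406,"z": 0.113,"roll": -0.228},
    {"hand": -0.4,"x": 0.567,"y": -0.464,"z": 0.129,"roll": -0.261},
    {"hand": -0.4,"x": 0.637,"y": -0.522,"z": 0.145,"roll": -0.294},
    {"hand": -0.4,"x": 0.708,"y": -0.579,"z": 0.161,"roll": -0.3265},
  ],
)

```text
time: 0.93
tool_pos: [0.414, -0.3176, 0.1584]
tcp_rot: [-2.51, -1.889, 0.0]
wrist_force: [1.0, -0.9, -0.1]
width: 0.702
grip_force: 0.0
```

Call:
servo_tool(
  targets=[
    {"hand": -0.4,"x": 0,"y": 0,"z": 0,"roll": 0},
    {"hand": -0.4,"x": 0,"y": 0,"z": 0,"roll": 0},
    {"hand": -0.4,"x": 0,"y": 0,"z": 0,"roll": 0},
    {"hand": -0.4,"x": 0,"y": 0,"z": 0,"roll": 0},
  ],
)

```text
time: 1.27
tool_pos: [0.4131, -0.3206, 0.1592]
tcp_rot: [2.516, 1.881, -0.001]
wrist_force: [0.4, -0.2, 0.0]
width: 0.703
grip_force: 0.0
```

```bash
python3 - <<'E'
from h import *
T=np.array([.4718,-.1753]); C=np.array([.5487,.0869]);u=(C-T)/np.linalg.norm(C-T)
to(np.r_[T-u*.105,.020],u); s=bot.read_state(); print(s['tool_pos'],s['width'],s['time'],s['wrist_force'])
E
```

```text
shift frac [0.1022 0.0306 0.2784] tool x,y,z [[0.283, 0.959, -0.001], [0.959, -0.283, 0.0], [-0.0, -0.001, -1.0]]
roll deg for +x -0.09553974134006132 nearest -0.09553974134006182 frac -0.0005307763407781213 q6 -0.42018867637762036
[ 0.41309671 -0.32063892  0.1592243 ] 0.7033302756744211 1.2667 [ 0.36829825 -0.21830277  0.04610851]
```

Call:
servo_tool(
  targets=[
    {"hand": -0.4,"x": 0.034,"y": 0.0153,"z": 0.04,"roll": 0},
    {"hand": -0.4,"x": 0.07,"y": 0.0306,"z": 0.09,"roll": 0},
    {"hand": -0.4,"x": 0.1022,"y": 0.0306,"z": 0.14,"roll": 0},
    {"hand": -0.4,"x": 0.1022,"y": 0.0306,"z": 0.19,"roll": 0},
    {"hand": -0.4,"x": 0.1022,"y": 0.0306,"z": 0.24,"roll": 0},
    {"hand": -0.4,"x": 0.1022,"y": 0.0306,"z": 0.27,"roll": 0},
    {"hand": -0.4,"x": 0.1022,"y": 0.0306,"z": 0.278,"roll": 0},
    {"hand": -0.4,"x": 0.1022,"y": 0.0306,"z": 0.278,"roll": 0},
    {"hand": -0.4,"x": 0.1022,"y": 0.0306,"z": 0.278,"roll": 0},
  ],
)

```text
time: 2.02
tool_pos: [0.4427, -0.2763, 0.0208]
tcp_rot: [2.516, 1.88, 0.0]
wrist_force: [0.3, -1.3, -0.4]
width: 0.697
grip_force: 0.0
```

```bash
python3 - <<'E'
from h import *
T=np.array([.4718,-.1753]); C=np.array([.5487,.0869]);u=(C-T)/np.linalg.norm(C-T)
to(np.r_[T-u*.051,.020],u);to(np.r_[C-u*.051,.020],u); s=bot.read_state(); print(s['tool_pos'],s['wrist_force'])
cv2.imwrite('pics/s1.png',cv2.resize(read_camera('scene')[60:270,60:340,::-1],None,fx=2.5,fy=2.5))
E
```

```text
shift frac [ 0.1082 -0.0013  0.0015] tool x,y,z [[0.283, 0.959, -0.0], [0.959, -0.283, 0.001], [0.001, -0.001, -1.0]]
roll deg for +x -0.116769550897044 nearest -0.11676955089704677 frac -0.0006487197272058154 q6 -0.31823681193383774
shift frac [ 0.6547 -0.0024  0.0013] tool x,y,z [[0.283, 0.959, -0.0], [0.959, -0.283, 0.001], [0.001, -0.001, -1.0]]
roll deg for +x -0.116769550897044 nearest -0.11676955089704677 frac -0.0006487197272058154 q6 -0.31823681193383774
[ 0.44274089 -0.27628846  0.02077075] [ 0.29769156 -1.30732611 -0.38930369]
```

View pics/s1.png

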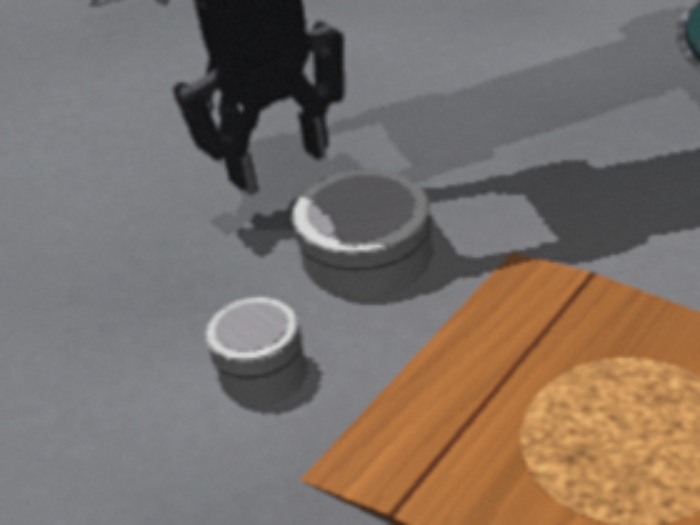

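The fingers sit low behind the wide tin, one on each side of its centreline. The small tin is well clear, so I'll push.

Call:
servo_tool(
  targets=[
    {"hand": -0.4,"x": 0.03,"y": -0.001,"z": 0,"roll": 0},
    {"hand": -0.4,"x": 0.06,"y": -0.001,"z": 0,"roll": 0},
    {"hand": -0.4,"x": 0.085,"y": -0.001,"z": 0,"roll": 0},
    {"hand": -0.4,"x": 0.097,"y": -0.001,"z": 0,"roll": 0},
    {"hand": -0.4,"x": 0.107,"y": -0.001,"z": 0,"roll": 0},
    {"hand": -0.4,"x": 0.117,"y": -0.001,"z": 0,"roll": 0},
    {"hand": -0.4,"x": 0.127,"y": -0.001,"z": 0,"roll": 0},
    {"hand": -0.4,"x": 0.138,"y": -0.001,"z": 0,"roll": 0},
    {"hand": -0.4,"x": 0.149,"y": -0.001,"z": 0,"roll": 0},
    {"hand": -0.4,"x": 0.16,"y": -0.001,"z": 0,"roll": 0},
  ],
)

```text
time: 2.9
tool_pos: [0.4657, -0.1995, 0.0211]
tcp_rot: [2.511, 1.882, -0.0]
wrist_force: [-1.9, -5.0, 2.3]
width: 0.7
grip_force: 2.5
```

Call:
servo_tool(
  targets=[
    {"hand": -0.4,"x": 0.011,"y": 0,"z": 0,"roll": 0},
    {"hand": -0.4,"x": 0.022,"y": 0,"z": 0,"roll": 0},
    {"hand": -0.4,"x": 0.033,"y": 0,"z": 0,"roll": 0},
    {"hand": -0.4,"x": 0.044,"y": 0,"z": 0,"roll": 0},
    {"hand": -0.4,"x": 0.055,"y": 0,"z": 0,"roll": 0},
    {"hand": -0.4,"x": 0.066,"y": 0,"z": 0,"roll": 0},
    {"hand": -0.4,"x": 0.077,"y": 0,"z": 0,"roll": 0},
    {"hand": -0.4,"x": 0.088,"y": 0,"z": 0,"roll": 0},
    {"hand": -0.4,"x": 0.099,"y": 0,"z": 0,"roll": 0},
    {"hand": -0.4,"x": 0.11,"y": 0,"z": 0,"roll": 0},
  ],
)

```text
time: 3.73
tool_pos: [0.4814, -0.1471, 0.0213]
tcp_rot: [2.51, 1.882, -0.001]
wrist_force: [-1.5, -7.1, 3.4]
width: 0.699
grip_force: 3.8
```

```bash
python3 - <<'E'
from h import *
T=np.array([.4718,-.1753]); C=np.array([.5487,.0869]);u=(C-T)/np.linalg.norm(C-T)
to(np.r_[C-u*.051,.020],u); s=bot.read_state(); print(s['tool_pos'],s['wrist_force'],s['width'])
cv2.imwrite('pics/s2.png',cv2.resize(read_camera('scene')[60:270,60:340,::-1],None,fx=2.5,fy=2.5))
E
```

```text
shift frac [ 0.3851 -0.0022  0.0016] tool x,y,z [[0.281, 0.96, -0.003], [0.96, -0.281, 0.003], [0.002, -0.004, -1.0]]
roll deg for +x 0.0532635481305344 nearest 0.05326354813053058 frac 0.0002959086007251699 q6 -0.057496121496009536
[ 0.48139643 -0.14714085  0.02133144] [-1.51171562 -7.14770116  3.39662425] 0.6986940422017212
```

View pics/s2.png

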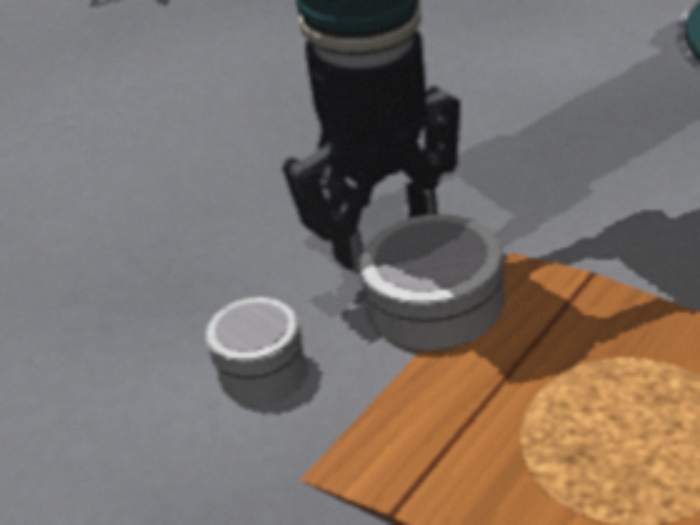

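The tin is nestled between the fingers, with its front on the ramp, and still clear of the small tin. I'll carry on.

Call:
servo_tool(
  targets=[
    {"hand": -0.4,"x": 0.011,"y": 0,"z": 0,"roll": 0},
    {"hand": -0.4,"x": 0.022,"y": 0,"z": 0,"roll": 0},
    {"hand": -0.4,"x": 0.033,"y": 0,"z": 0,"roll": 0},
    {"hand": -0.4,"x": 0.044,"y": 0,"z": 0,"roll": 0},
    {"hand": -0.4,"x": 0.055,"y": 0,"z": 0,"roll": 0},
    {"hand": -0.4,"x": 0.066,"y": 0,"z": 0,"roll": 0},
    {"hand": -0.4,"x": 0.077,"y": 0,"z": 0,"roll": 0},
    {"hand": -0.4,"x": 0.088,"y": 0,"z": 0,"roll": 0},
    {"hand": -0.4,"x": 0.099,"y": 0,"z": 0,"roll": 0},
    {"hand": -0.4,"x": 0.11,"y": 0,"z": 0,"roll": 0},
  ],
)

```text
time: 4.62
tool_pos: [0.4967, -0.0941, 0.0212]
tcp_rot: [2.511, 1.882, -0.001]
wrist_force: [-1.4, -8.2, 5.4]
width: 0.698
grip_force: 6.0
```

Call:
servo_tool(
  targets=[
    {"hand": -0.4,"x": 0.01,"y": 0,"z": 0,"roll": 0},
    {"hand": -0.4,"x": 0.02,"y": 0,"z": 0,"roll": 0},
    {"hand": -0.4,"x": 0.03,"y": 0,"z": 0,"roll": 0},
    {"hand": -0.4,"x": 0.04,"y": 0,"z": 0,"roll": 0},
    {"hand": -0.4,"x": 0.05,"y": 0,"z": 0,"roll": 0},
    {"hand": -0.4,"x": 0.06,"y": 0,"z": 0,"roll": 0},
    {"hand": -0.4,"x": 0.07,"y": 0,"z": 0,"roll": 0},
    {"hand": -0.4,"x": 0.08,"y": 0,"z": 0,"roll": 0},
    {"hand": -0.4,"x": 0.09,"y": 0,"z": 0,"roll": 0},
    {"hand": -0.4,"x": 0.1,"y": 0,"z": 0,"roll": 0},
  ],
)

```text
time: 5.45
tool_pos: [0.5128, -0.0519, 0.026]
tcp_rot: [2.5, 1.882, -0.006]
wrist_force: [-9.2, -21.1, 29.9]
width: 0.703
grip_force: 18.7
```

```bash
python3 - <<'E'
from h import *
T=np.array([.4718,-.1753]); C=np.array([.5487,.0869]);u=(C-T)/np.linalg.norm(C-T)
to(np.r_[C-u*.051,.020],u); s=bot.read_state(); print(s['tool_pos'],s['wrist_force'],s['width'])
a=read_camera('scene')[60:300,60:440,::-1];b=read_camera('top')[60:300,90:470,::-1]
cv2.imwrite('pics/s3.png',cv2.resize(np.hstack([a,b]),(800,253)))
E
```

```text
shift frac [ 0.1848 -0.0084  0.0101] tool x,y,z [[0.277, 0.961, -0.011], [0.961, -0.277, 0.008], [0.004, -0.012, -1.0]]
roll deg for +x 0.2791423287914816 nearest 0.2791423287914796 frac 0.00155079071550822 q6 0.1496233255915307
[ 0.51279642 -0.05190587  0.02604736] [ -9.22125945 -21.11040744  29.89937711] 0.7030320081432818
```

View pics/s3.png

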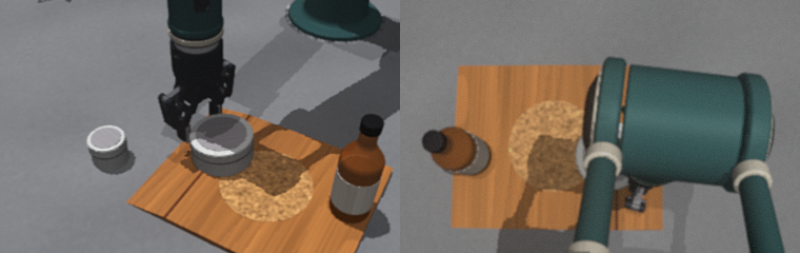

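The tin's front is past the crest, but finger friction is pressing on its rear edge: there is 30 N upward on the tool, which has ridden up 5 mm. I'll back off, raise the tool by the board's height and push again.

Call:
servo_tool(
  targets=[
    {"hand": -0.4,"x": -0.01,"y": 0,"z": 0,"roll": 0},
    {"hand": -0.4,"x": -0.02,"y": 0,"z": 0,"roll": 0},
    {"hand": -0.4,"x": -0.03,"y": 0,"z": 0,"roll": 0},
    {"hand": -0.4,"x": -0.04,"y": 0,"z": -0.005,"roll": 0},
    {"hand": -0.4,"x": -0.04,"y": 0,"z": -0.016,"roll": 0},
    {"hand": -0.4,"x": -0.04,"y": 0,"z": -0.016,"roll": 0},
    {"hand": -0.4,"x": -0.04,"y": 0,"z": -0.016,"roll": 0},
  ],
)

```text
time: 6.13
tool_pos: [0.5044, -0.0636, 0.0284]
tcp_rot: [2.515, 1.883, 0.001]
wrist_force: [-0.0, -0.3, 0.0]
width: 0.697
grip_force: 0.0
```

```bash
python3 - <<'E'
from h import *
s=bot.read_state(); print(s['tool_pos'],s['wrist_force'],s['width'])
C=np.array([.5487,.0869]);
im=read_camera('scene')
e=blob(im.min(2)>105,(0,0)) 
v=im[60:270,160:440,::-1].copy()
cv2.imwrite('pics/s4raw.png',im[:,:,::-1])
cv2.imwrite('pics/s4.png',cv2.resize(v,None,fx=2.5,fy=2.5))
E
```

```text
[ 0.50437279 -0.06356092  0.02836877] [-0.01776588 -0.34249397  0.03820572] 0.6969177425367623
```

View pics/s4.png

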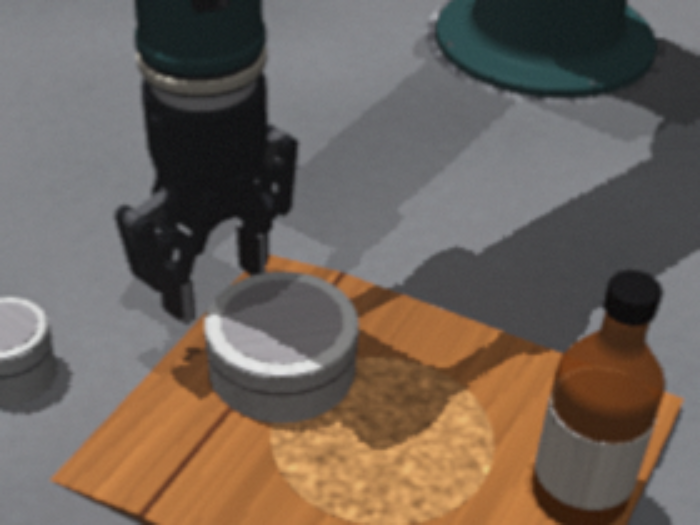

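The tin now rests on the board across the crest. Its top-rim ellipse is centred near crop (281,327), i.e. scene (272.4,190.8), and the fingers have come free.

```bash
python3 - <<'E'
from h import *
C=np.array([.5487,.0869]);u=np.array([.2814,.9596])
for z in(.056,.05):
    P=onz('scene',(272.4,190.8),z)[:2]; d=C-P; print(z,P,'along',d@u,'lat(x+)',d@np.array([u[1],-u[0]]))
s=bot.read_state(); print((P-s['tool_pos'][:2])@u)
to(np.r_[C-u*.051,.0284],u)
E
```

```text
0.056 [0.5329195 0.0049121] along 0.08311621908519921 lat(x+) -0.007928427410002385
0.05 [0.52741388 0.00176629] along 0.08768421933382246 lat(x+) -0.0035304617767775654
0.06913332343378945
shift frac [ 0.2116  0.0008 -0.0004] tool x,y,z [[0.281, 0.96, 0.0], [0.96, -0.281, 0.0], [0.0, 0.0, -1.0]]
roll deg for +x -0.00083686623443805 nearest -0.000836866234436684 frac -4.6492568579815776e-06 q6 0.1107378277206251
```

Call:
servo_tool(
  targets=[
    {"hand": -0.4,"x": 0.015,"y": 0,"z": 0,"roll": 0},
    {"hand": -0.4,"x": 0.025,"y": 0,"z": 0,"roll": 0},
    {"hand": -0.4,"x": 0.035,"y": 0,"z": 0,"roll": 0},
    {"hand": -0.4,"x": 0.045,"y": 0,"z": 0,"roll": 0},
    {"hand": -0.4,"x": 0.055,"y": 0,"z": 0,"roll": 0},
    {"hand": -0.4,"x": 0.065,"y": 0,"z": 0,"roll": 0},
    {"hand": -0.4,"x": 0.075,"y": 0,"z": 0,"roll": 0},
    {"hand": -0.4,"x": 0.085,"y": 0,"z": 0,"roll": 0},
  ],
)

```text
time: 6.85
tool_pos: [0.5157, -0.0225, 0.0279]
tcp_rot: [-2.514, -1.884, 0.002]
wrist_force: [-1.2, -4.0, 0.5]
width: 0.699
grip_force: 2.0
```

Call:
servo_tool(
  targets=[
    {"hand": -0.4,"x": 0.011,"y": 0,"z": 0,"roll": 0},
    {"hand": -0.4,"x": 0.022,"y": 0,"z": 0,"roll": 0},
    {"hand": -0.4,"x": 0.033,"y": 0,"z": 0,"roll": 0},
    {"hand": -0.4,"x": 0.044,"y": 0,"z": 0,"roll": 0},
    {"hand": -0.4,"x": 0.055,"y": 0,"z": 0,"roll": 0},
    {"hand": -0.4,"x": 0.066,"y": 0,"z": 0,"roll": 0},
    {"hand": -0.4,"x": 0.077,"y": 0,"z": 0,"roll": 0},
    {"hand": -0.4,"x": 0.088,"y": 0,"z": 0,"roll": 0},
    {"hand": -0.4,"x": 0.1,"y": 0,"z": 0,"roll": 0},
    {"hand": -0.4,"x": 0.1,"y": 0,"z": 0,"roll": 0},
  ],
)

```text
time: 7.68
tool_pos: [0.5305, 0.0266, 0.0281]
tcp_rot: [-2.514, -1.883, -0.002]
wrist_force: [-0.2, 0.8, -0.5]
width: 0.699
grip_force: 0.1
```

```bash
python3 - <<'E'
from h import *
C=np.array([.5487,.0869]);u=np.array([.2814,.9596])
to(np.r_[C-u*.051,.0284],u)
im=read_camera('scene'); cv2.imwrite('pics/s5raw.png',im[:,:,::-1])
P=C-u*.011; a=np.linspace(0,2*np.pi,60)
v=cv2.resize(im[120:300,200:440,::-1],None,fx=3.3,fy=3.3)
q=proj('scene',np.c_[P[0]+.05*np.cos(a),P[1]+.05*np.sin(a),0*a+.056])
cv2.polylines(v,[((q-[200,120])*3.3).astype(int)],True,(0,255,0),1)
cv2.imwrite('pics/s5.png',v)
E
```

```text
shift frac [ 0.024   0.001  -0.0006] tool x,y,z [[0.281, 0.96, 0.001], [0.96, -0.281, 0.0], [0.0, 0.001, -1.0]]
roll deg for +x 0.010963932341823057 nearest 0.010963932341823579 frac 6.0910735232353215e-05 q6 0.2864095685467392
```

View pics/s5.png

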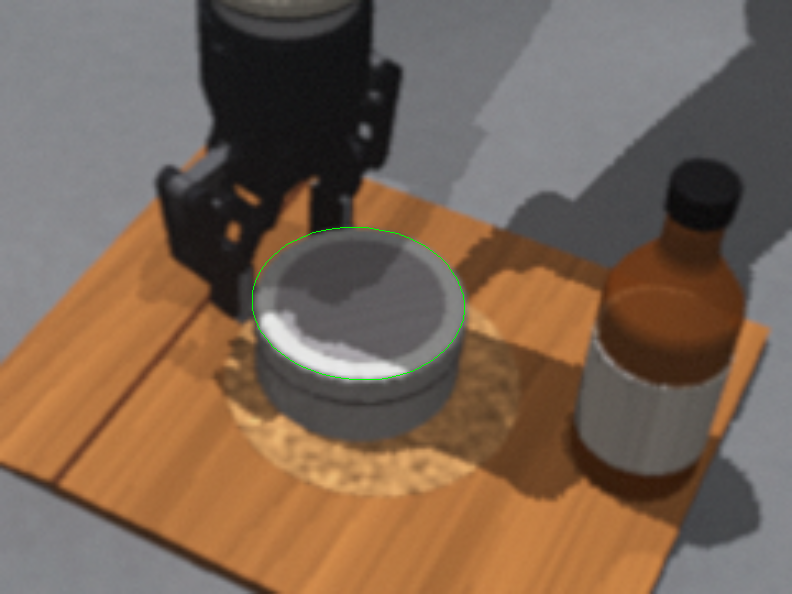

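The predicted rim (TCP offset 51 mm) matches the tin, which leaves about 11 mm to go. I'll finish the push slowly, back off, lift and check.

Call:
servo_tool(
  targets=[
    {"hand": -0.4,"x": 0.006,"y": 0,"z": 0,"roll": 0},
    {"hand": -0.4,"x": 0.012,"y": 0,"z": 0,"roll": 0},
    {"hand": -0.4,"x": 0.018,"y": 0,"z": 0,"roll": 0},
    {"hand": -0.4,"x": 0.022,"y": 0,"z": 0,"roll": 0},
    {"hand": -0.4,"x": 0.022,"y": 0,"z": 0,"roll": 0},
    {"hand": -0.4,"x": 0.01,"y": 0,"z": 0,"roll": 0},
    {"hand": -0.4,"x": -0.03,"y": 0,"z": 0,"roll": 0},
    {"hand": -0.4,"x": -0.09,"y": 0,"z": 0,"roll": 0},
    {"hand": -0.4,"x": -0.15,"y": 0,"z": -0.02,"roll": 0},
    {"hand": -0.4,"x": -0.2,"y": 0,"z": -0.06,"roll": 0},
  ],
)

```text
time: 8.57
tool_pos: [0.4991, -0.0714, 0.0559]
tcp_rot: [-2.511, -1.881, 0.005]
wrist_force: [0.0, 0.6, -0.3]
width: 0.698
grip_force: 0.0
```

Call:
servo_tool(
  targets=[
    {"hand": -0.4,"x": -0.07,"y": 0,"z": -0.05,"roll": 0},
    {"hand": -0.4,"x": -0.14,"y": 0,"z": -0.1,"roll": 0},
    {"hand": -0.4,"x": -0.21,"y": 0,"z": -0.15,"roll": 0},
    {"hand": -0.4,"x": -0.28,"y": 0,"z": -0.2,"roll": 0},
    {"hand": -0.4,"x": -0.35,"y": 0,"z": -0.2,"roll": 0},
    {"hand": -0.4,"x": -0.4,"y": 0,"z": -0.2,"roll": 0},
    {"hand": -0.4,"x": -0.4,"y": 0,"z": -0.2,"roll": 0},
    {"hand": -0.4,"x": -0.4,"y": 0,"z": -0.2,"roll": 0},
  ],
)

```text
time: 9.23
tool_pos: [0.4454, -0.2638, 0.1583]
tcp_rot: [2.518, 1.878, 0.002]
wrist_force: [-0.2, 0.8, -0.2]
width: 0.7
grip_force: 0.0
```

```bash
python3 - <<'E'
from h import *
t=read_camera('top'); s=read_camera('scene'); C=np.array([.5487,.0869])
v=[]
a=np.linspace(0,2*np.pi,60)
for n,im,(x,y) in(('top',t,(130,100)),('scene',s,(200,120))):
    w=cv2.resize(im[y:y+200,x:x+240,::-1],None,fx=1.65,fy=1.65)
    q=proj(n,np.c_[C[0]+.05*np.cos(a),C[1]+.05*np.sin(a),0*a+.056]); cv2.polylines(w,[((q-[x,y])*1.65).astype(int)],True,(0,255,0),1); v.append(w)
cv2.imwrite('pics/f.png',np.hstack(v))
g=t.min(2); c=proj('top',[C[0],C[1],.056])[0].astype(int)
e=blob(g>115,tuple(c)); print(e, e and onz('top',e[0],.056)[:2]-C)
e=blob(g>115,(392,154)); print(e and onz('top',e[0],.046))
st=bot.read_state(); print(st['tool_pos'],st['time'],abs(st['joint_vel']).max())
E
```

```text
((233.96157836914062, 194.74581909179688), (63.99480438232422, 65.20996856689453), 53.12784194946289) [-0.00124543 -0.00210006]
[ 0.61253255 -0.164857    0.046     ]
[ 0.44553578 -0.26199262  0.15762698] 9.3333 0.021464917441137796
```

View pics/f.png

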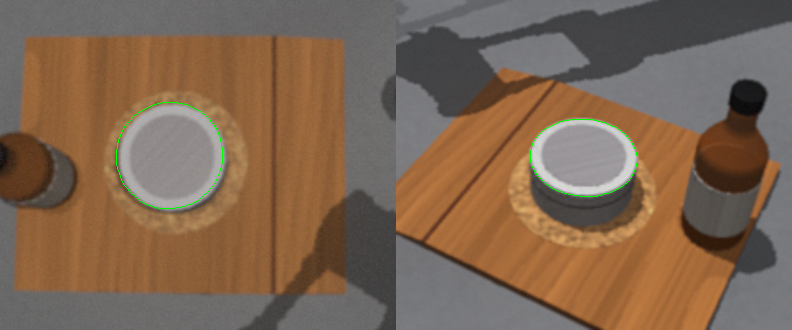

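The tin is flat and about 2.5 mm off the cork's centre, inside its outline. The small tin measures as it did at the start, the bottle is upright on the board, and the arm is clear.

```bash
python3 -c "
from workcell import ticket
print(ticket.finish_job())"
```

```text
the job is handed in; nothing more can be done
None
```

The wide tin was slid up the ramp and stands flat on the cork inlay, about 2.5 mm off centre and inside its outline; the small tin measures unmoved, the bottle (checked by eye only) still stands on the board, and the job was handed in at about 9.3 s.

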